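# Hold a vibration pen on the pump's measuring spot

## Task

First swing the bench magnifier off the pump by its orange knob until its lens is over the green parking disc on the bench, and leave it there. Then take the yellow vibration pen out of its stand and hold it upright with its tip on the red spot on top of the pump, pushing gently so that the sprung brass tip is about half in (about 4 N). Finish while still holding the pen there, and do not disturb the flask, the jar or the mouse.

Things in the scene. Friction and masses are not known exactly. Their poses are not given: they have to be found in the camera images.
- spot (a point): Centre of the red spot (20 mm disc in a white 30 mm one) on the flat, level top of the pump's aluminium head, 105 mm above the bench and rigid. The head's top is 66 x 84 mm. Site x axis: along the pump towards its blue motor; z up.
- magnifier (a joint): Angle of the magnifier's swing arm about its upright post, rad, growing counter-clockwise from above, stops at -0.8 and 1.5. Starts at 0.75 to 1.0, the lens low over the pump head; the green disc lies clockwise (at -0.15 to 0.15). The hinge is stiff (friction 0.25 N m, 2 N at the knob), stays where left, and is the only joint.
- knob (a point): Top centre of the upright orange round knob on the swing arm, the part to take hold of: 18 mm diameter, 47 mm tall, its top 224 mm above the bench, 125 mm from the post axis. The arm and lens ring beneath it are at most 178 mm above the bench. Site -x axis: along the arm from post to lens; z up.
- lens (a point): Centre of the round white magnifier lens, 100 mm outer diameter, 14 mm thick, 171 mm above the bench, 200 mm from the post axis on the swing arm (75 mm beyond the knob). Same axes as the knob's point.
- park_mark (a point): Centre of the green parking disc (60 mm diameter, white 16 mm dot in the middle) flat on the bench; it lies straight under the lens's path, 200 mm from the post axis.
- post: Foot of the magnifier's fixed post: white round foot 100 mm diameter and 18 mm high, steel post 20 mm diameter, hinge on top up to 186 mm. Origin on the post axis (the hinge axis, vertical) at bench level, z up.
- stand: Black pen stand, block 70 x 70 x 60 mm fixed to the bench, with an 18 mm round upright hole through its middle. Origin at the centre of its underside, z up.
- pen: Yellow vibration pen, about 130 g, upright in the stand. Square body 26 x 26 x 100 mm, sides along its x and y; origin at the centre of the body's lower end (rests on the stand's top, 60 mm above the bench), z to its top. Below it a 14 mm steel nose to z = -25 mm, brass tip to -43 mm. Grip it at z = 70 to 80 mm; lift over 45 mm to clear the stand.
- point (a point): The point of the pen's rounded brass tip (8 mm diameter), on the pen's axis, 43 mm below the body's lower end when the tip is out.
- tip (a joint): How far the sprung brass tip is pushed into the pen, m: 0 fully out, 0.012 fully in. Pushing it takes 1.6 N to start, 4 N half in (6 mm) and 6.4 N at the end (0.4 N per mm); beyond that it is rigid.
- flask: Bystander: white flask with a black cap, 66 mm diameter, 150 mm tall, loose. Origin under its centre.
- jar: Bystander: amber jar with a white lid and label, 56 mm diameter, 80 mm tall, loose. Origin under its centre.
- mouse: Bystander: black computer mouse, 98 x 58 x 24 mm, loose. Origin under its centre.
- pump: The pump, fixed to the bench, blue motor behind an aluminium head. Foot plate 190 (x) x 110 mm (y), origin at the middle of its underside; head 105 mm high, motor 92 mm. The spot is at x = -51, y = 0, z = 105 mm in this frame.

How it is judged:
On the way, in this order (a step that is already met when the one before it is completed fails the run):
1. the lens is left over the green disc, the pen still in its stand (horizontal distance between lens and park_mark below 0.025 m and contact force between each of the arm, the fingers and post below 0.1 N and distance between pen and stand below 0.07 m), for 0.2 s.
2. the pen is lifted clear of its stand (z of point in the frame of stand above 0.06 m and contact force between the fingers and pen above 1 N), for 0.1 s.
At the end, for the whole second after the job is handed in: Lens over the green disc (25 mm), magnifier untouched; gripper holds the pen still, upright within 8 degrees, point within 10 mm of the spot's centre, tip 2 to 10 mm in, pressing on the pump with 1.5 to 8 N and the fingers clear of it; flask, jar and mouse moved under 30 mm (horizontal distance between lens and park_mark below 0.025 m and horizontal distance between point and spot below 0.01 m and angle between pen's own z axis and vertical below 0.14 rad and z of pen in the frame of spot above 0 m and value of joint tip between 0.002 and 0.01 m and contact force between pen and pump between 1.5 and 8 N and contact force between the fingers and pen above 1 N and contact force between the fingers and pump below 0.1 N and contact force between each of the fingers, the arm, pen and post below 0.1 N and linear speed of pen below 0.02 m/s and distance of each of flask, jar, mouse from where it was at the start of the episode below 0.03 m); the arm keeps its last pose, push and grip.
It fails at once if the pen is pressed on the pump with more than 15 N (contact force between pen and pump above 15 N).
It fails at once if a bystander (flask, jar, mouse) is knocked over or moved more than 30 mm (distance of any of flask, jar, mouse from where it was at the start of the episode above 0.03 m or angle between any of flask, jar's own z axis and vertical above 0.5 rad).
It also fails if it takes over 58 s, if anything falls off the work surface, if the arm or the gripper's body presses on something with over 40 N, if the wrist force passes 120 N, or if a joint passes its speed limit or range.

## Robot

A 6-joint arm with a two-finger parallel gripper is mounted at the origin on the work surface. World frame = base frame: x ahead of the robot, y to its left, z up, the work surface at z = 0. Lengths are in m, angles in rad, forces in N, time in s.
With the tool pointing down it reaches from about 0.35 to 0.875 m from the base axis. Payload 4.2 kg.
Tool frame: the origin (TCP) lies midway between the tips of the shut fingers; the grasp point (between the pads) lies 19 mm behind it (env.hold_point_z is the z of the grasp point in the tool frame, in m); z points along the fingers, y is the line along which they close (so a half turn about z gives the same grasp; the last joint's range is limited). The gripper opens to 85 mm and grips with 20 to 120 N. Pads are 22 mm wide; open, the fingers measure 114 mm over their backs; the gripper's body (76 mm by 85 mm) begins 54 mm behind the grasp point. The pads swing forward as they close: fully open they stand 13 mm farther back than shut.
Start: joints at [-1.018, 0.385, 0.008, 0, -1.194, -0.259], TCP at [0.181, -0.598, 0.231] pointing down, gripper open.
Joint ranges: [-3.14, 3.14], [-1.21, 2.06], [-1.07, 1.41], [-3.16, 2.05], [-2.99, -0.16], [-3.1, 3.1]. Speed limits (rad/s): [2.79, 2.79, 3.14, 3.14, 3.14, 3.14].

## Interface

Orientations are given as a rotation vector (axis times angle).
In Python, from plant import env, camrig, job, kin gives the robot as it stands (env), with the cameras (camrig), the job (job) and the kinematics (kin). Calls block until the motion is done:
- env.move_to(position, orientation): joint-space move of the TCP to a pose.
- env.movel(position, rotation=None, v=0.15, until_force=None): straight line of the TCP; rotation=None keeps the orientation; v is the mean speed in m/s. With until_force (N) it stops when the force on the tool has changed by that much, and returns True; else False.
- env.set_joints(angles): joint-space move.
- env.gripper_to(opening, newtons=None): opening from 0.0 (shut) to 1.0 (fully open); newtons is the grip in N (None keeps the last); returns when the fingers have stopped.
- env.pause(seconds).
- kin.solve_ik(position, orientation): joint angles nearest the present ones, or None.
- camrig.capture(name): name is "side" or "top"; returns the picture (400x640x3 uint8, red, green, blue); there is no depth.
- camrig.calibration(name): a dict with "vfov" (degrees; the focal length in pixels is half the picture's height over the tangent of half this angle, whatever the lens; pixels are square), "cx", "cy" (the principal point, pixels), "view" (4x4, takes a point from world to camera coordinates). Camera axes: x right, y up, looking along -z (the intrinsics and any distortion apply to the point x, -y, -z); pixel columns grow to the right and rows downward; lengths in m; the calibration is good to about 2 mm. A picture is of the moment at which its call begins. calibration takes no time and is no camera call.
A pose or a line that the arm cannot do raises env.MotionError and nothing moves.
- job.finish_job(): hands the job in; it is judged then, once.
Readings, each from a call of its own:
- env.current_time(): time.
- env.current_qpos(): joint angles.
- env.current_qvel(): joint speeds.
- env.current_effort(): joint torques, N m.
- env.current_ee_pos(): TCP position.
- env.current_ee_rot(): TCP orientation.
- env.current_contact_force(): force on the tool from outside, world axes, zero at the start.
- env.current_torque(): the same for the moment, N m.
- env.current_finger_gap(): opening from 0.0 (shut) to 1.0 (fully open).
- env.current_gripper_force(): force on a finger pad.
Only numpy, scipy, OpenCV 4.12 (cv2) and the standard library are available. Lean on these libraries where they do the work, as an engineer would, in place of code of your own. Each camera call takes 0.05 s, during which the arm holds its last target. There are 200 camera calls.

## Working session

There is one attempt and no reset: what is moved stays moved. The work goes in short steps, each a Python script; the robot and the scene stay as the last script left them, time stands still between calls to the robot, and variables do not carry over. Pictures are saved under pics/ and viewed, at most 10 in all, crops included, and the job is handed in when it is done.

```bash
ls; mkdir -p pics
python3 - <<'E'
from plant import env, camrig, job, kin
import cv2
for n in ("side","top"):
    cv2.imwrite(f"pics/{n}0.png",camrig.capture(n)[:,:,::-1]); print(n,camrig.calibration(n))
print(env.current_ee_rot(),env.hold_point_z)
E
```

```text
pics
plant.py
side {'vfov': 54.12325353142938, 'cx': 315.0220978301594, 'cy': 203.1694726689112, 'view': array([[ 0.89277425, -0.45019736, -0.0166275 , -0.54148824],
       [ 0.36544569,  0.70213488,  0.61111051, -0.28387351],
       [-0.26344559, -0.55166017,  0.79137063, -1.01866886],
       [ 0.        ,  0.        ,  0.        ,  1.        ]])}
top {'vfov': 57.750691352762985, 'cx': 322.6178813236648, 'cy': 188.53489943239515, 'view': array([[-0.00946975, -0.9998596 , -0.01382431,  0.00364548],
       [ 0.98895025, -0.01141006,  0.14780805, -0.59633504],
       [-0.14794503, -0.01227185,  0.98891945, -0.93440921],
       [ 0.        ,  0.        ,  0.        ,  1.        ]])}
[ 4.59520675e-01 -3.10739546e+00 -3.04348418e-03] -0.0187
```

View pics/side0.png

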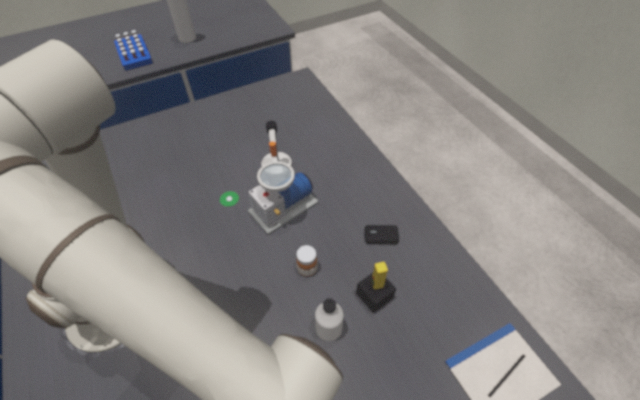

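View pics/top0.png

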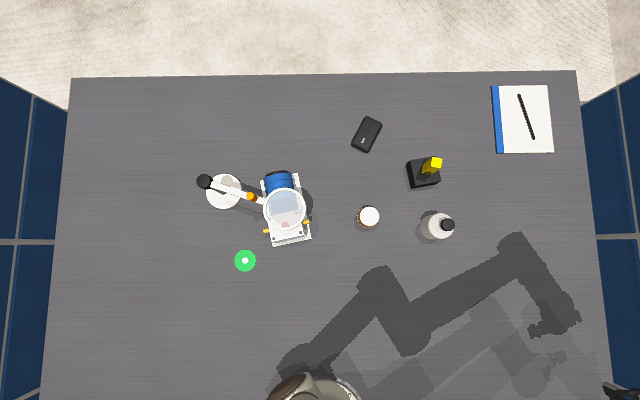

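The side view shows the magnifier over the pump at (275,175), the green disc at (229,199), the stand and pen at (378,285), the jar at (307,260), the flask at (329,320) and the mouse at (381,234). The top view shows the post foot at (223,191), knob at about (252,197), lens at (285,209), green disc at (245,261) and pen top at (436,162).

```bash
cat > h.py <<'E'
import numpy as np, cv2
from plant import env, camrig, job, kin
def cam(n):
    c=camrig.calibration(n); f=200/np.tan(np.radians(c['vfov']/2)); return c,f
def ray(n,u,v):
    c,f=cam(n); V=c['view']; R=V[:3,:3]
    return -R.T@V[:3,3], R.T@np.array([(u-c['cx'])/f,-(v-c['cy'])/f,-1.])
def plane(n,uv,z):
    o,d=ray(n,*uv); return o+d*(z-o[2])/d[2]
def proj(n,p):
    c,f=cam(n); q=c['view'][:3,:3]@np.asarray(p)+c['view'][:3,3]
    return np.array([c['cx']+f*q[0]/-q[2], c['cy']-f*q[1]/-q[2]])
def two(p,q):
    (o1,d1),(o2,d2)=ray('top',*p),ray('side',*q)
    s=np.linalg.lstsq(np.c_[d1,-d2],o2-o1,rcond=None)[0]
    a,b=o1+s[0]*d1,o2+s[1]*d2; return (a+b)/2,np.linalg.norm(a-b)
def blobs(im,lo,hi,amin=8):
    m=cv2.inRange(cv2.cvtColor(im,cv2.COLOR_RGB2HSV),lo,hi)
    n,l,s,c=cv2.connectedComponentsWithStats(m)
    return m,[(c[i].round(1).tolist(),s[i].tolist()) for i in range(1,n) if s[i,4]>=amin]
COL=dict(green=((50,120,60),(80,255,255)),yellow=((23,130,60),(33,255,255)),orange=((8,150,100),(21,255,255)))
E
python3 - <<'E'
from h import *
for n in ('top','side'):
    im=cv2.imread(f'pics/{n}0.png')[:,:,::-1].copy()
    for k,(lo,hi) in COL.items(): print(n,k,blobs(im,lo,hi)[1])
    lo=(0,60,60);print(n,'red',[b for b in blobs(im,(0,90,80),(7,255,255))[1]], [b for b in blobs(im,(172,90,80),(180,255,255))[1]])
im=cv2.imread('pics/top0.png'); s=cv2.imread('pics/side0.png')
a=cv2.resize(im[150:280,190:320],(520,520),interpolation=cv2.INTER_CUBIC)
b=cv2.resize(im[140:200,400:450],(250,300),interpolation=cv2.INTER_CUBIC)
o=np.zeros((520,780,3),np.uint8);o[:,:520]=a;o[:300,525:775]=b;cv2.imwrite('pics/c1.png',o)
c=cv2.resize(s[110:240,220:325],(420,520),interpolation=cv2.INTER_CUBIC)
d=cv2.resize(s[250:320,345:405],(300,350),interpolation=cv2.INTER_CUBIC)
o=np.zeros((520,730,3),np.uint8);o[:,:420]=c;o[:350,425:725]=d;cv2.imwrite('pics/c2.png',o)
E
```

```text
top green [([244.8, 260.0], [234, 249, 22, 23, 343])]
top yellow [([431.6, 165.2], [421, 157, 21, 18, 246]), ([250.0, 195.8], [248, 193, 5, 6, 25]), ([306.0, 221.5], [304, 221, 5, 2, 8]), ([265.6, 230.3], [263, 229, 6, 3, 14])]
top orange [([253.4, 197.4], [249, 192, 8, 10, 39]), ([361.4, 222.5], [358, 216, 10, 12, 22])]
top red [] []
side green [([228.8, 198.7], [221, 192, 17, 14, 125])]
side yellow [([379.5, 274.6], [373, 262, 14, 27, 274])]
side orange [([272.1, 145.4], [270, 143, 5, 7, 24])]
side red [([265.2, 194.0], [264, 193, 4, 3, 8])] []
```

View pics/c1.png

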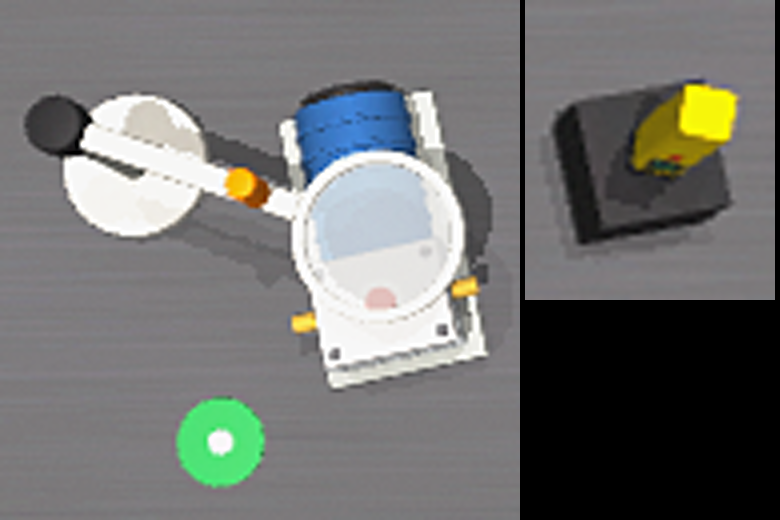

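View pics/c2.png

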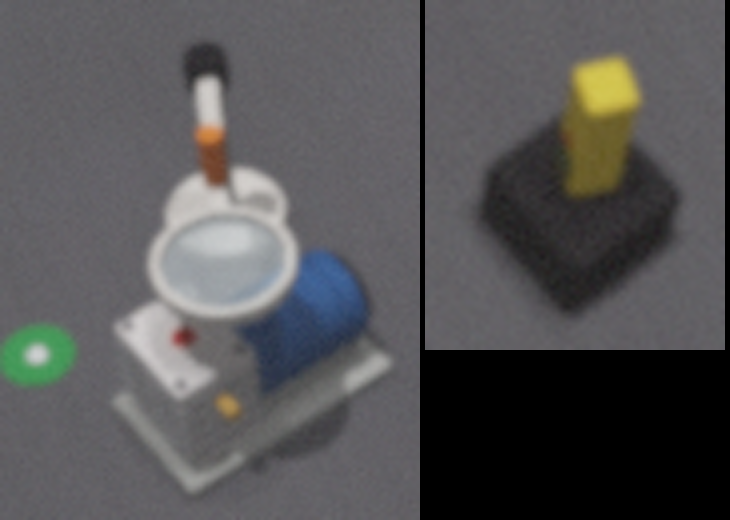

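The crops show the knob's top at top (250.2,196), lens (284.5,209), foot (223.5,191), hinge cap (204,181), spot (285.2,224.7) seen through the lens and side (266,194.2). The pen's top square is at top (436.4,162.4) and side (381.4,267).

Run:
```python
from h import *
np.set_printoptions(precision=4,suppress=True)
P={}
for k,uv,z in [('knob',(250.2,196),.224),('lens',(284.5,209),.175),('foot',(223.5,191.2),.018),('hinge',(204,181.2),.186),('hinge226',(204,181.2),.226),('green',(244.9,260.3),0),('spot',(285.2,224.7),.105),('pen',(436.4,162.4),.16)]:
    P[k]=plane('top',uv,z);print(k,P[k],np.linalg.norm(P[k][:2]))
for k,uv,z in [('knob',(272.3,143.5),.224),('lens',(275.8,175.5),.175),('green',(229,198.8),0),('spot',(266,194.2),.105),('pen',(381.4,267),.16)]: print('side',k,plane('side',uv,z))
print(two((250.2,196),(272.3,143.5)),two((436.4,162.4),(381.4,267)),two((285.2,224.7),(266,194.2)),two((284.5,209),(275.8,175.5)),two((244.9,260.3),(229,198.8)))
d=lambda a,b:np.linalg.norm((P[a]-P[b])[:2])
print(d('knob','foot'),d('lens','foot'),d('green','foot'),d('knob','lens'))
# pen / stand yaw from top picture
im=cv2.imread('pics/top0.png')[:,:,::-1].copy()
hsv=cv2.cvtColor(im,cv2.COLOR_RGB2HSV)
m=cv2.inRange(hsv,(23,130,205),(33,255,255)); m[:,:415]=0
q=cv2.findContours(m,0,1)[0];q=max(q,key=cv2.contourArea).reshape(-1,2)
w=np.array([plane('top',x,.16)[:2]*1000 for x in q],np.float32);print('pentop',cv2.minAreaRect(w))
g=cv2.cvtColor(im,cv2.COLOR_RGB2GRAY)
for x in ((558,110),(685,80),(732,205),(582,240)): pass
```

```text
knob [0.5547 0.1544 0.224 ] 0.5758115225135937
lens [0.5298 0.0846 0.175 ] 0.5365540101064558
foot [0.596  0.2733 0.018 ] 0.6556538363525029
hinge [0.5955 0.2708 0.186 ] 0.6542320116166234
hinge226 [0.5886 0.257  0.226 ] 0.6422383325267019
green [0.406  0.2135 0.    ] 0.45867220099856043
spot [0.4971 0.0909 0.105 ] 0.5053181988165802
pen [ 0.6391 -0.2768  0.16  ] 0.696449372937905
side knob [0.5565 0.1524 0.224 ]
side lens [0.5318 0.0825 0.175 ]
side green [0.4075 0.212  0.    ]
side spot [0.4975 0.0904 0.105 ]
side pen [ 0.641  -0.2792  0.16  ]
(array([0.5561, 0.1546, 0.222 ]), np.float64(0.002196128577876215)) (array([ 0.6408, -0.278 ,  0.1573]), np.float64(0.0023054907119803175)) (array([0.4973, 0.0909, 0.1045]), np.float64(0.0004902159908631082)) (array([0.5312, 0.0846, 0.1728]), np.float64(0.0023531550659625384)) (array([ 0.4068,  0.2137, -0.0017]), np.float64(0.001822940224994643))
0.12583688614451308 0.19997603928211402 0.19920978267103612 0.07414067335810227
pentop ((640.1073608398438, -275.873291015625), (24.079500198364258, 23.93586540222168), 74.7699203491211)
```

Both views agree to within 2–3 mm, and the radii come out right (knob 126, lens 200, disc 199 mm). Next I check reach for every pose, then swing the magnifier.

```bash
cat >> h.py <<'E'
from scipy.spatial.transform import Rotation as Ro
POST=np.array([.596,.272]);KNOB=np.array([.5556,.1535]);GREEN=np.array([.4067,.213]);PEN=np.array([.640,-.277]);SPOT=np.array([.4972,.0907])
def down(a):  # rotvec: tool down, y (closing line) at world angle a
    y=np.array([np.cos(a),np.sin(a),0]);z=np.array([0,0,-1.]);return Ro.from_matrix(np.c_[np.cross(y,z),y,z]).as_rotvec()
ang=lambda p:np.arctan2(*(p-POST)[::-1])
A0=ang(KNOB);A1=ang(GREEN)
kn=lambda a,z:[*(POST+.125*np.array([np.cos(a),np.sin(a)])),z]
E
python3 - <<'E'
from h import *
np.set_printoptions(precision=2,suppress=True)
print(A0,A1)
for s in (np.pi/2,-np.pi/2):
    for a in (A0,A1): print('knob',s,kin.solve_ik(kn(a,.19),down(a+s)))
for k in range(4):
    a=np.radians(-15.2+90*k)
    print('pen',k,kin.solve_ik([*PEN,.116],down(a)),kin.solve_ik([*SPOT,.2],down(a)),kin.solve_ik([*SPOT,.3],down(a)))
E
```

```text
-1.89936667947693 -2.839459936225279
knob 1.5707963267948966 [ 0.55  0.34 -0.18 -0.   -1.06  2.26]
knob 1.5707963267948966 [ 0.76  0.26 -0.28  0.   -1.03  1.11]
knob -1.5707963267948966 [ 0.55  0.34 -0.18  0.   -1.06 -0.88]
knob -1.5707963267948966 [ 0.76  0.26 -0.28 -0.   -1.03 -2.03]
pen 0 [-0.18  0.59  0.06  0.   -1.04  3.05] [ 0.5   0.21 -0.33  0.   -1.03  2.37] [ 0.5   0.13 -0.16  0.   -1.28  2.37]
pen 1 [-0.18  0.59  0.06  0.   -1.04 -1.66] [ 0.5   0.21 -0.33 -0.   -1.03 -2.34] [ 0.5   0.13 -0.16 -0.   -1.28 -2.34]
pen 2 [-0.18  0.59  0.06  0.   -1.04 -0.09] [ 0.5   0.21 -0.33  0.   -1.03 -0.77] [ 0.5   0.13 -0.16  0.   -1.28 -0.77]
pen 3 [-0.18  0.59  0.06 -0.   -1.04  1.48] [ 0.5   0.21 -0.33  0.   -1.03  0.8 ] [ 0.5   0.13 -0.16  0.   -1.28  0.8 ]
```

Run:
```python
from h import *
np.set_printoptions(precision=3,suppress=True)
s=-np.pi/2
p=env.current_ee_pos(); env.movel([p[0],p[1],.33],v=.2)
env.move_to(kn(A0,.32),down(A0+s)); print(env.current_time())
hit=env.movel(kn(A0,.190),v=.1,until_force=8); print('hit',hit,env.current_ee_pos())
if hit: raise SystemExit
env.gripper_to(0.0,30); print('gap',env.current_finger_gap(),env.current_gripper_force())
for a in np.linspace(A0,A1,9)[1:]:
    env.movel(kn(a,.190),down(a+s),v=.06)
print(env.current_ee_pos(),env.current_contact_force(),env.current_finger_gap(),env.current_time())
cv2.imwrite('pics/t1.png',camrig.capture('top')[:,:,::-1]);cv2.imwrite('pics/s1.png',camrig.capture('side')[:,:,::-1])
t=cv2.imread('pics/t1.png')[130:330,170:370];u=cv2.imread('pics/s1.png')[80:280,170:370]
cv2.imwrite('pics/c3.png',cv2.resize(np.hstack([t,u]),(800,400)))
```

```text
3.6917
hit False [0.556 0.154 0.191]
gap 0.19698955447295885 29.342938363552094
[0.476 0.234 0.19 ] [-4.404  1.76   4.854] 0.19865748732690228 8.9
```

View pics/c3.png

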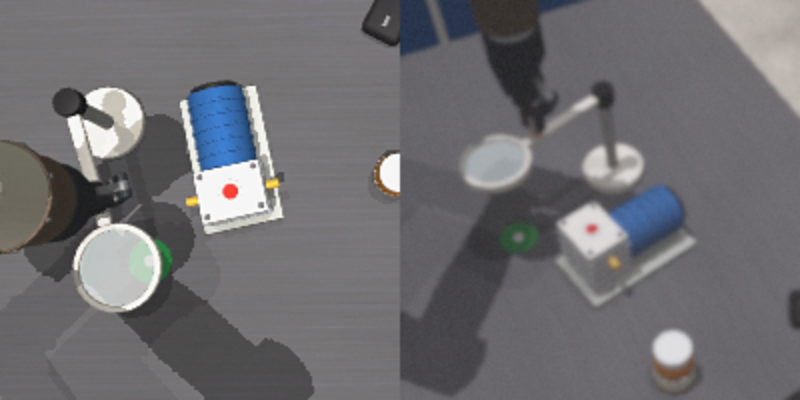

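The magnifier has swung over: in the top view the lens is at (229,263.5), with the disc under it, and the spot is now in clear view at (285,225.5). Next I release, retreat upward and measure.

Run:
```python
from h import *
np.set_printoptions(precision=4,suppress=True)
env.gripper_to(1.0); p=env.current_ee_pos()
env.movel([p[0],p[1],.33],v=.15)
env.move_to([*PEN,.30],down(np.radians(164.8)))
im=camrig.capture('top'); si=camrig.capture('side'); print(env.current_time(),env.current_ee_pos())
cv2.imwrite('pics/t2.png',im[:,:,::-1]);cv2.imwrite('pics/s2.png',si[:,:,::-1])
# red spot
S=[]
for n,i in (('top',im),('side',si)):
    r=max(blobs(i,(0,110,80),(7,255,255))[1],key=lambda b:b[1][4]); S.append(r[0]); print(n,'spot',r,plane(n,r[0],.105))
print(two(*S))
# lens ring, top view: bright low-saturation outline near the expected place
e=proj('top',[*GREEN,.175]); print('expected lens px',e)
m=cv2.inRange(cv2.cvtColor(im,cv2.COLOR_RGB2HSV),(0,0,215),(180,30,255))
n,l,st,c=cv2.connectedComponentsWithStats(m)
for i in range(1,n):
    if st[i,4]>60 and np.linalg.norm(c[i]-e)<40:
        q=np.argwhere(l==i)[:,::-1].astype(np.int32); (x,r)=cv2.minEnclosingCircle(q); print(st[i],x,r,plane('top',x,.175))
x=proj('top',[*GREEN,.175]).astype(int)
o=cv2.resize(im[200:320,160:320,::-1],(640,480),interpolation=cv2.INTER_CUBIC);cv2.imwrite('pics/c4.png',o)
```

```text
12.7917 [ 0.6403 -0.276   0.3003]
top spot ([284.5, 225.2], [281, 222, 8, 8, 47]) [0.4959 0.0926 0.105 ]
side spot ([265.5, 193.8], [264, 193, 4, 3, 10]) [0.4968 0.0924 0.105 ]
(array([0.4963, 0.0925, 0.105 ]), np.float64(0.0009322657858043462))
expected lens px [227.7428 263.6502]
[206 234  44  52 386] (226.57691955566406, 259.5) 25.9075927734375 [0.416  0.2159 0.175 ]
```

View pics/c4.png

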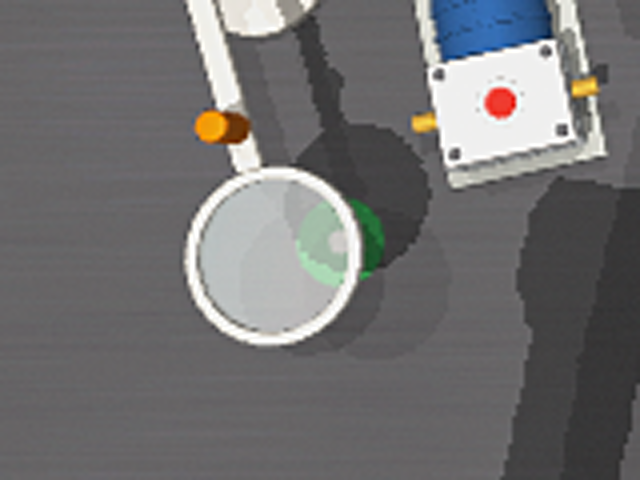

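The lens ring is centred at (228.2,264) against the ideal (227.7,263.7), about 1 mm off, so it is parked. The spot refines to (0.4965,0.092). Next I grasp the pen.

```bash
sed -i 's/SPOT=.*/SPOT=np.array([.4965,.092])/' h.py
python3 - <<'E'
from h import *
np.set_printoptions(precision=4,suppress=True)
hit=env.movel([*PEN,.117],v=.12,until_force=8); print(hit,env.current_ee_pos(),env.current_time())
if hit: raise SystemExit
env.gripper_to(0.0,60); print('gap',env.current_finger_gap(),env.current_gripper_force(),env.current_ee_pos(),env.current_contact_force())
env.movel([*PEN,.28],v=.08); print('gap',env.current_finger_gap(),env.current_gripper_force(),env.current_contact_force())
im=camrig.capture('top'); si=camrig.capture('side'); print(env.current_time(),env.current_ee_pos())
cv2.imwrite('pics/t3.png',im[:,:,::-1]);cv2.imwrite('pics/s3.png',si[:,:,::-1])
t=im[100:220,370:490,::-1];u=si[160:330,300:470,::-1]
cv2.imwrite('pics/c5.png',np.hstack([cv2.resize(t,(400,400)),cv2.resize(u,(400,400))]))
E
```

```text
False [ 0.6405 -0.2771  0.118 ] 14.4667
gap 0.2974565162366364 59.17202889919281 [ 0.6402 -0.2771  0.1172] [-0.5811 -0.1322  1.4447]
gap 0.3003008260569329 59.02105987071991 [-0.2083  0.8491 -0.9438]
17.3333 [ 0.6399 -0.277   0.2796]
```

View pics/c5.png

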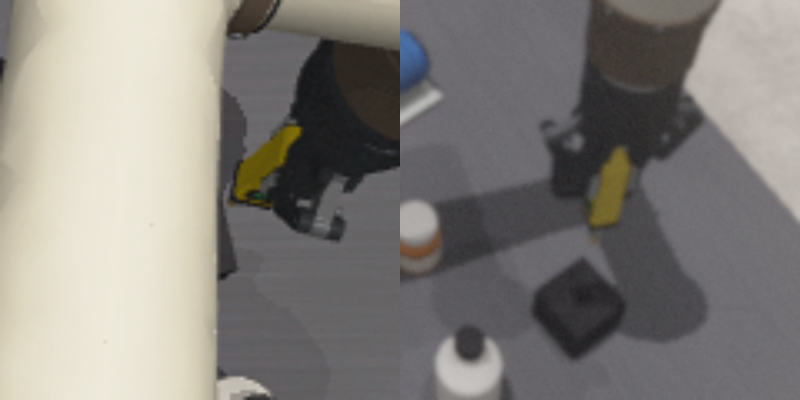

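The pen is out of the stand and held between the pads, with the brass tip visible below it. I carry it over the spot and check where the tip is before pressing.

Run:
```python
from h import *
np.set_printoptions(precision=4,suppress=True)
env.movel([*PEN,.30],v=.15); env.movel([*SPOT,.30],v=.15); env.movel([*SPOT,.222],v=.1); env.pause(.3)
# pen origin z = tcp-.057, point z = tcp-.100
p=env.current_ee_pos(); print(p,env.current_time(),env.current_contact_force())
im=camrig.capture('top'); si=camrig.capture('side')
cv2.imwrite('pics/t4.png',im[:,:,::-1]);cv2.imwrite('pics/s4.png',si[:,:,::-1])
P=np.array([*p[:2],p[2]-.1]); print('point expected px',proj('top',P),proj('side',P),'body end',proj('side',P+[0,0,.043]),proj('top',P+[0,0,.043]))
t=im[180:260,240:320,::-1];u=si[130:230,220:320,::-1]
cv2.imwrite('pics/c6.png',np.hstack([cv2.resize(t,(400,400),interpolation=2),cv2.resize(u,(400,400),interpolation=2)]))
```

```text
[0.4966 0.0921 0.2224] 21.6417 [ 0.2343 -0.1643 -1.3793]
point expected px [283.8967 224.5344] [264.7894 190.0185] body end [262.9292 179.9805] [281.6942 223.6187]
```

View pics/c6.png

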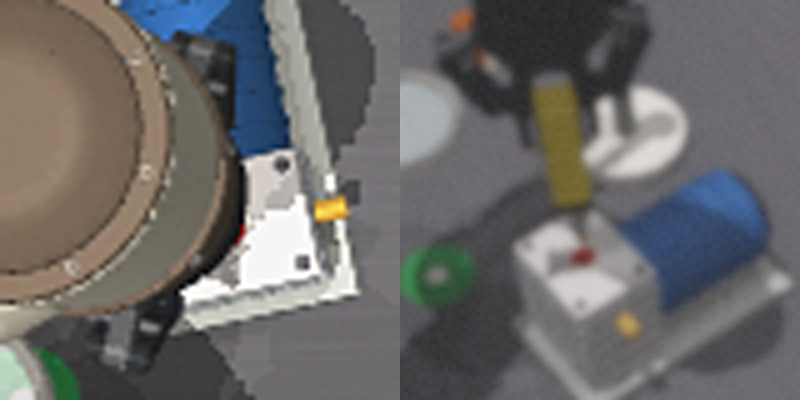

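In the side view the body's end is at (263.3,181.7), the tip at about (265,189), and the lean matches the vertical. The pen is upright and sits above the spot, so I press now.

Run:
```python
from h import *
np.set_printoptions(precision=4,suppress=True)
f0=np.mean([env.current_contact_force() for _ in range(5)],0); z0=env.current_ee_pos()[2]
hit=env.movel([*SPOT,.190],v=.015,until_force=2.2); env.pause(.2)
z=env.current_ee_pos()[2]; F=lambda:(env.current_contact_force()-f0)[2]
print(hit,'z',z,'expected contact .205',F(),env.current_time())
if not hit: raise SystemExit
for i in range(12):
    if F()>3.8: break
    z-=.001; env.movel([*SPOT,z],v=.01); env.pause(.25); print(z,env.current_ee_pos()[2],F())
print(f0,env.current_finger_gap(),env.current_gripper_force(),env.current_ee_pos(),env.current_time())
```

```text
True z 0.20240750971363694 expected contact .205 1.6606408038478038 23.2167
0.20140750971363694 0.20145720413653406 2.5042515328393637
0.20040750971363694 0.20048848783583326 2.1329638470265024
0.19940750971363694 0.19947170872040643 2.4106506260733336
0.19840750971363694 0.19847555346916396 3.8673323420654255
[ 0.205  -0.4252 -0.8218] 0.29641066466216104 59.4123512506485 [0.4966 0.092  0.1985] 25.2167
```

Run:
```python
from h import *
f=[]
for _ in range(20): env.pause(.03); f.append(env.current_contact_force())
print(np.mean(f,0),np.std(f,0),env.current_time())
si=camrig.capture('side');im=camrig.capture('top')
u=si[130:230,220:320,::-1];t=im[130:330,170:370,::-1]
cv2.imwrite('pics/c7.png',np.hstack([cv2.resize(t,(400,400)),cv2.resize(u,(400,400),interpolation=2)]))
p=env.current_ee_pos();print(proj('side',[p[0],p[1],.105]),proj('side',[p[0],p[1],p[2]-.057]))
```

```text
[1.07129443 0.07192311 3.07684073] [0.52647645 0.40324205 0.62891946] 25.8833
[265.48398727 193.93167242] [263.95407249 185.68011502]
```

View pics/c7.png

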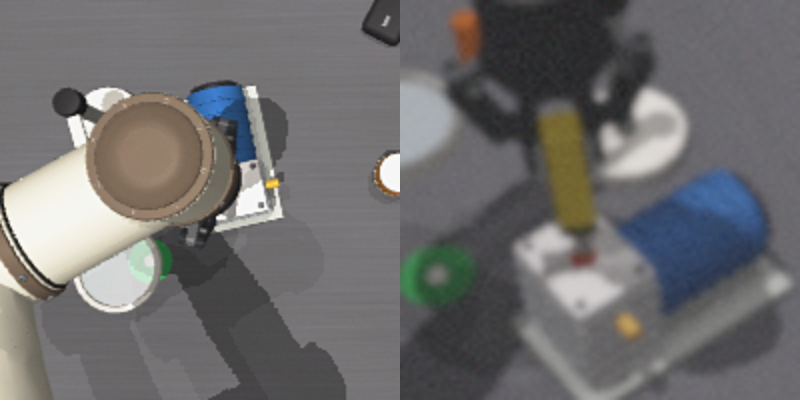

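The pen stands on the spot with its body end at (264.2,186.5), as predicted. The push averages about 4 N and the lens is still over the disc, so I hand in.

```bash
python3 -c "
from plant import env, camrig, job, kin
print(job.finish_job())"
```

```text
the job is handed in; nothing more can be done
None
```

I handed the job in, but no verdict came back: by my last readings the lens is parked about 1 mm from the green disc's centre, and the pen is held upright on the red spot at about 4 N with the tip roughly half in.

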